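Clamp the calibration tile on the sloping reflectance head

ROBOT

A 6-joint arm with a two-finger parallel gripper is mounted at the origin on a cart in front of the work surface, level with it; the furniture and walls round the work are solid. World frame = base frame: x ahead of the robot, y to its left, z up, the work surface at z = 0. Lengths are in m, angles in rad, forces in N, time in s.
With the tool pointing down it reaches from about 0.35 to 0.725 m from the base axis. Payload 6 kg.
Tool frame: the origin (TCP) lies on the centre line of the jaws, within the pads' length; the fingertips stand 19 mm ahead of it and the grasp point (between the pads) is the TCP; x points along the fingers, z is the direction in which the jaws open and shut, and the axes are right-handed (so a half turn about x gives the same grasp; the last joint's range is limited). The gripper opens to 85 mm and grips with 20 to 120 N. Pads are 22 mm wide; open, the fingers measure 114 mm over their backs; the gripper's body (76 mm by 85 mm) begins 54 mm behind the grasp point. The pads swing forward as they close: fully open they stand 13 mm farther back than shut.
Start: joints at [1.602, 0.04, 0.085, 0, -1.615, -0.334], TCP at [0.179, 0.573, 0.25] pointing down, gripper open.
Joint ranges: [-2.56, 2.56], [-1.29, 2.01], [-1.08, 1.49], [-3.29, 1.98], [-2.81, -0.18], [-2.99, 2.99]. Speed limits (rad/s): [2.57, 2.57, 3.01, 3.14, 3.14, 3.14].

INTERFACE

Orientations are given as a 3x3 rotation matrix whose columns are the frame's x, y, z axes.
In Python, from plant import manip gives the robot as it stands.
- The arm moves only by the shell command python3 -m creep 'ROWS'. ROWS is JSON, a list of rows, each an object with "offset": the shift along the tool's x, y, z in cm, a list of three; "angular": the turn, a rotation vector about the tool's x, y, z in degrees, a list of three; "claw": the finger opening in cm, from 0 to 8.54. In form: [{"offset": [dx, dy, dz], "angular": [ax, ay, az], "claw": claw}, ...]. A call has 1 to 10 rows; each row is the pose to reach, as a shift and turn from the pose commanded when the call began, along the tool's axes at that moment; what a row does not reach only later rows make up. A row lasts 1/10 s, in which the tool goes at most 50 mm and 8.59 degrees, less where a joint would pass 70% of its speed; a pose out of reach is approached as far as the arm can. A call with a gripper value outside its range is refused whole. The fingers move at their own pace and stop on an object; the grip force is fixed at half the most. Time passes only in rows, so rows that repeat a pose let the fingers close. It gives the time, the measured TCP pose, the force and the opening at its end, in the units of the state.
- manip.get_state(): the state, without advancing time (a new reading comes with each control period).
- manip.capture(name): name is "side" or "top"; returns the picture (420x560x3 uint8, blue, green, red); there is no depth.
- manip.camera_info(name): a dict with "fov_y" (degrees; the focal length in pixels is half the picture's height over the tangent of half this angle, whatever the lens; pixels are square), "cx", "cy" (the principal point, pixels), "pose" (4x4, takes a point from camera to world coordinates). Camera axes: x right, y down, z forward; pixel columns grow to the right and rows downward; lengths in m; the calibration is good to about 2 mm. A picture is of the moment at which its call begins. camera_info takes no time and is no camera call.
- manip.hand_in(): hands the job in, once; it reports no verdict.
Trained networks look in the newest picture that a camera, given by its name, has taken for a name from the list of things; names that differ only in an ending like _2 or _b are one class to them, and where a whole thing is asked for, a point or a joint stands for the part that bears it (a point fixed in the world has none). Each returns a list of dicts, best first, with "score" (0 to 1); they miss things now and then, are a little off and sometimes report something else, mostly with a low value. They report only what shows in the picture. A call takes as long as a camera call. They do not tell look-alikes from the thing itself.
- manip.search_frame(camera, query): "bbox" ([left, top, width, height] in pixels, round what is visible of it).
- manip.regions_of(camera, query): "pixels" (420x560 bool, what is visible of it) and "bbox" ([left, top, width, height] in pixels, round what is visible of it).
The state is a dict: "t": time; "joint_pos": joint angles; "qvel": joint speeds; "effort": joint torques, N m; "eef_pos": TCP position; "tcp_rot": TCP orientation; "force": force on the tool from outside, world axes, zero at the start; "moment": the same for the moment, N m; "gripper_width": finger opening in m.
Only numpy, scipy, OpenCV 4.12 (cv2) and the standard library are available. Lean on these libraries where they do the work, as an engineer would, in place of code of your own. Each camera call takes 0.05 s, during which the arm holds its last target. There are 200 camera calls.

TASK

Load the reflectance head for calibration: lift its spring clip until it stays up by itself, then slide the white ceramic calibration tile along the sloping bed under the raised clip, from the open right side, until it lies flat on the bottom ledge and fully home against the end stop, wherever that has been set, with its leading edge under the stop's lip and the stop's sensing pin pushed in. Then lower the clip by its knob onto the tile, keeping hold so that it never snaps down, and let go. The tile is brittle: seat it gently, and leave the timer, the dish and the bottle where they are.

Things in the scene. Friction and masses are not known exactly. Their poses are not given: they have to be found in the camera images.
- deck: Black bed of the reflectance head, a fixed cream wedge 168 mm deep, 182 wide, 102 high. It rises 30 degrees away from the robot. Origin: middle of the round port in its face, over which the home tile lies, up to 16 mm off centre along y. x up the slope, y to its left, z off the bed. Face z = 0, x -42 to 46, y -104 to 70 mm; the right end (-y) is open. The points named deck_ have these axes.
- deck_ledge (a point): On the bed at the inner face of the bottom ledge, (-30, -60, 0) mm in the bed's axes. The ledge is aluminium, 5 mm high, x -37 to -30, y -102 to 62; the tile's long edge rests on it. Across from it, an upper guide rail, also 5 mm high, has its inner face at x = 32 for y 8 to 62 and flares outward to x = 36 at y = -10, so the 60 mm tile has 2 mm of play.
- stop_pin (a joint): How far the sensing pin in the end stop is pushed in, m: 0 free, 0.005 flush with the stop's face, the tile home. Spring under 0.5 N. The aluminium stop, 48 mm wide, 13.5 high, was clamped by a user anywhere with its face at y 34 to 56 mm in the bed's axes: find it by touch or sight. From its face a lip reaches 9.5 mm out over the tile, 10.5 mm off the bed (the tile is 8 mm thick).
- clip (a joint): Angle of the spring clip, rad, about the bed's y through deck_hinge: 0 down on the bare port, grows as the knob is lifted, 1.35 fully up, its arm square to the bed. It works over centre: below 0.75 a spring pulls it down (5 to 6 N at the knob, less towards 0.75), above that it goes up and stays up. Let go in between it snaps down at over 6 rad/s. On the tile it rests at 0.15.
- clip_knob (a point): Centre of the clip's dark steel knob, a cylinder 16 mm thick, 28 mm long, axis along the bed's y, on a steel arm 14 mm wide. Pinch it by its flat ends, fingers closing along the bed's y; it may turn between the pads, so the tool can keep its tilt. At joint value q it lies, from deck_hinge, at x = -98 cos q + 16 sin q, z = 98 sin q + 16 cos q mm in the bed's axes.
- deck_hinge (a point): Centre of the clip's hinge pin, at (52, 0, 18) mm in the bed's axes, between aluminium cheeks 40 mm wide over all that reach 22 mm off the bed. The clip's rubber foot, 20 mm across, comes down over the bed's origin.
- tile: Calibration tile, loose, flat on the table right of the instrument: plate 60 mm (x) by 100 mm (y) by 8 mm, white ceramic below, aluminium back above. A tongue 40 mm wide and 8 thick runs on from its -y end to y = -96 mm with the grip block. About 0.22 kg. Origin: centre of the plate's underside; +y leads (edge at +50 mm), z up. When home its axes are parallel to the bed's.
- tile_grip (a point): Point to hold in the tile's grip block, at (0, -80, 22) mm in the tile's axes. The block is black plastic, 30 mm along the tile's x, 12 mm along y, from 8 to 35 mm above the tile's underside. Grip it across the 12 mm, fingers closing along the tile's y.
- timer: Bystander: white bench timer, 62 x 62 x 19 mm, origin under its centre.
- petri: Bystander: covered glass dish, 89 mm across, 18 mm high, origin under its centre.
- bottle: Bystander: reagent bottle, 56 mm in diameter, 110 mm high, origin under its centre.
Not all that is in view belongs to the job. What is shaped like the tile but orange or pink is not meant.

How it is judged:
By the outcome, as a careful person would: the job done as asked, in the order asked, and still so for the second after the job is handed in, with the robot touching nothing.
It also fails if it takes over 72 s, if anything falls off the work surface, if the arm or the gripper's body presses on something with over 40 N, if the wrist force passes 120 N, or if a joint passes its speed limit or range.

## Working session

There is one attempt and no reset: what is moved stays moved. The work goes in short steps, Python scripts to look and compute and a shell command to move; the robot and the scene stay as the last step left them, time stands still between calls to the robot, and variables do not carry over. Pictures are saved under pics/ and viewed, about 8 in all and at most 12, crops included, and the job is handed in when it is done.

```bash
ls; mkdir -p pics; python3 - <<'E'
from plant import manip
import cv2,numpy as np
for c in ("side","top"):
    im=manip.capture(c); cv2.imwrite(f"pics/{c}0.png",im)
    i=manip.camera_info(c); print(c,i["fov_y"],i["cx"],i["cy"],np.round(i["pose"],3).tolist())
    for q in ("deck","clip_knob","tile","tile_grip","stop_pin","timer","petri","bottle"):
        r=manip.search_frame(c,q); print(q,[(np.round(d["bbox"]).tolist(),round(d["score"],2)) for d in r[:4]])
s=manip.get_state(); print(s["t"],s["eef_pos"],np.round(s["tcp_rot"],3).tolist(),s["gripper_width"])
a=cv2.imread("pics/side0.png");b=cv2.imread("pics/top0.png")
E
```

```text
pics
side 45.72084511294514 281.6351323036799 219.66957887428953 [[0.895, -0.136, 0.425, -0.136], [-0.446, -0.32, 0.836, -1.238], [0.023, -0.938, -0.347, 0.618], [0.0, 0.0, 0.0, 1.0]]
deck [([275.0, 200.0, 46.0, 34.0], 0.63)]
clip_knob []
tile [([244.0, 294.0, 56.0, 31.0], 0.78), ([234.0, 263.0, 55.0, 21.0], 0.67), ([293.0, 263.0, 40.0, 21.0], 0.6)]
tile_grip [([234.0, 264.0, 54.0, 20.0], 0.88), ([297.0, 261.0, 38.0, 27.0], 0.81), ([246.0, 294.0, 55.0, 33.0], 0.79), ([278.0, 198.0, 40.0, 37.0], 0.21)]
stop_pin [([278.0, 200.0, 42.0, 38.0], 0.24)]
timer [([215.0, 212.0, 21.0, 15.0], 0.66)]
petri [([283.0, 200.0, 5.0, 7.0], 0.55)]
bottle [([357.0, 221.0, 16.0, 38.0], 0.73)]
top 45.98796669868049 278.13945260512565 208.28433490806 [[0.01, -0.982, 0.189, 0.212], [-1.0, -0.006, 0.018, 0.025], [-0.017, -0.189, -0.982, 1.614], [0.0, 0.0, 0.0, 1.0]]
deck [([240.0, 157.0, 56.0, 44.0], 0.74)]
clip_knob [([255.0, 163.0, 12.0, 36.0], 0.67)]
tile [([362.0, 258.0, 50.0, 26.0], 0.86), ([309.0, 238.0, 39.0, 34.0], 0.73), ([326.0, 202.0, 43.0, 17.0], 0.72)]
tile_grip [([323.0, 199.0, 45.0, 21.0], 0.89), ([310.0, 234.0, 44.0, 35.0], 0.85), ([367.0, 261.0, 43.0, 22.0], 0.61)]
stop_pin []
timer [([186.0, 227.0, 17.0, 16.0], 0.88)]
petri [([182.0, 142.0, 28.0, 28.0], 0.7)]
bottle [([317.0, 134.0, 21.0, 23.0], 0.74), ([324.0, 197.0, 43.0, 22.0], 0.68)]
0.9 [0.17887198 0.57268878 0.25027786] [[-0.0, 0.955, -0.298], [-0.0, -0.298, -0.955], [-1.0, 0.0, 0.0]] 0.08566449832448877
```

```bash
python3 - <<'E'
import cv2,numpy as np
a=cv2.imread("pics/side0.png")[180:345,200:400];b=cv2.imread("pics/top0.png")[120:300,170:430]
cv2.imwrite("pics/c_side.png",cv2.resize(a,None,fx=4,fy=3.6,interpolation=cv2.INTER_CUBIC) if 0 else cv2.resize(a,None,fx=3.6,fy=3.6,interpolation=cv2.INTER_CUBIC))
cv2.imwrite("pics/c_top.png",cv2.resize(b,None,fx=3,fy=3,interpolation=cv2.INTER_CUBIC))
E
```

```text
(no output)
```

View pics/c_side.png

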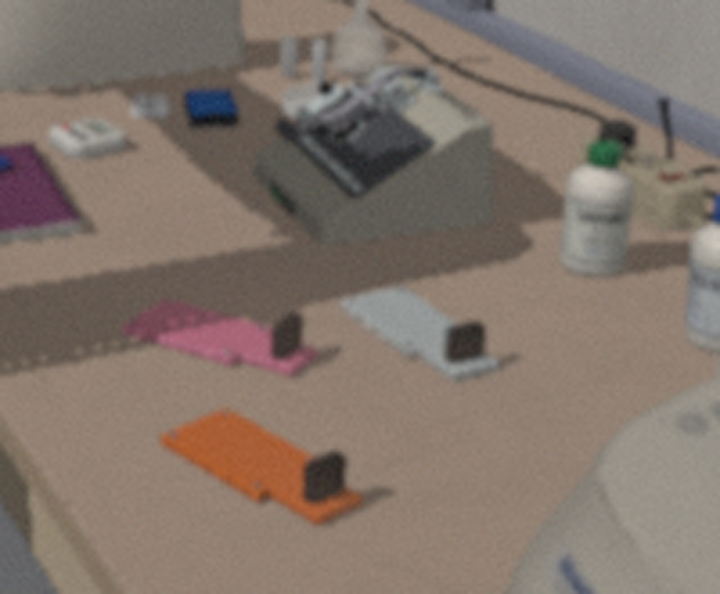

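View pics/c_top.png

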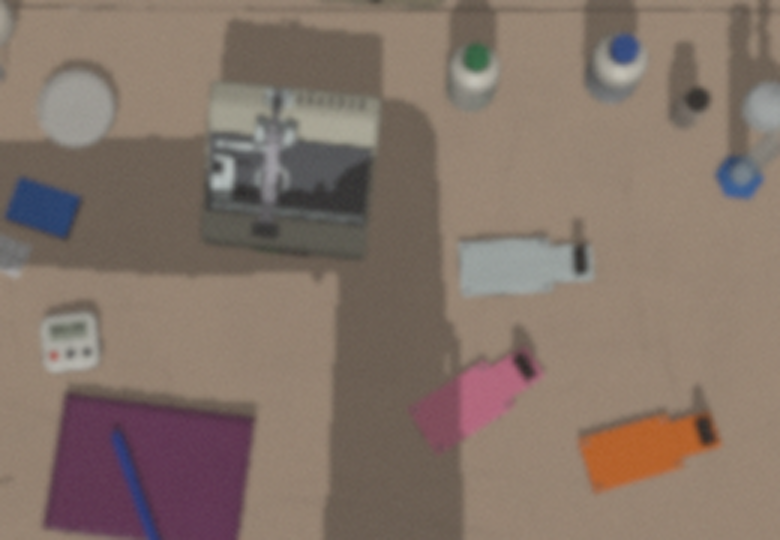

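```bash
cat > h.py <<'E'
from plant import manip
import cv2,numpy as np
I={c:manip.camera_info(c) for c in("side","top")}
def K(c):
    i=I[c]; f=210/np.tan(np.radians(i["fov_y"]/2)); return np.array([[f,0,i["cx"]],[0,f,i["cy"]],[0,0,1]])
def proj(c,P):
    T=np.linalg.inv(np.array(I[c]["pose"])); Q=np.atleast_2d(P)@T[:3,:3].T+T[:3,3]; q=Q@K(c).T; return q[:,:2]/q[:,2:]
def onz(c,uv,z):
    T=np.array(I[c]["pose"]); d=T[:3,:3]@np.linalg.inv(K(c))@np.array([uv[0],uv[1],1.]); o=T[:3,3]; return o+d*(z-o[2])/d[2]
def avg(c,n=4): return np.mean([manip.capture(c) for _ in range(n)],0).astype(np.uint8)
def crop(im,x,y,w,h,s): return cv2.resize(im[y:y+h,x:x+w],None,fx=s,fy=s,interpolation=cv2.INTER_CUBIC)
E
python3 - <<'E'
from h import *
t=avg("top");s=avg("side");cv2.imwrite("pics/top_a.png",t);cv2.imwrite("pics/side_a.png",s)
A=crop(t,234,144,66,66,6);B=crop(s,268,195,66,66,6)
cv2.imwrite("pics/deck1.png",np.hstack([A,B]))
r=manip.regions_of("top","tile")
for d in r:
    m=d["pixels"].astype(np.uint8); (cx,cy),wh,an=cv2.minAreaRect(np.argwhere(m)[:,::-1].astype(np.float32))
    print(d["bbox"],round(d["score"],2),cx,cy,wh,an)
print(onz("top",(363.5,206),.035),onz("top",(267,180),.05))
E
```

```text
[325.1, 200.3, 42.6, 17.9] 0.9 344.5 209.0 (18.0, 43.0) 90.0
[307.5, 236.9, 41.2, 34.4] 0.83 329.3077087402344 251.96153259277344 (19.137157440185547, 44.376014709472656) 56.3099365234375
[359.8, 257.3, 52.9, 28.6] 0.55 386.90570068359375 268.6697998046875 (18.818395614624023, 46.153141021728516) 74.05460357666016
[257.7, 161.3, 6.9, 38.8] 0.45 258.98333740234375 180.99945068359375 (7.096059799194336, 34.18102264404297) 1.9091525077819824
[ 0.52462697 -0.22277122  0.035     ] [0.60600643 0.0909223  0.05      ]
```

View pics/deck1.png

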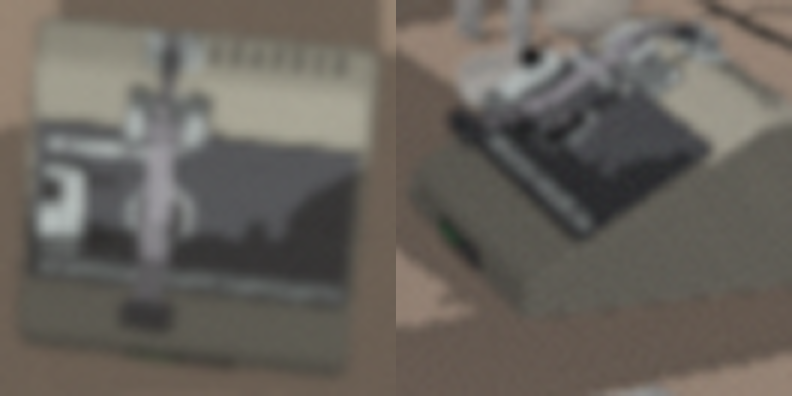

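```bash
cat >> h.py <<'E'
def deckR(yaw):
    c,s=np.cos(yaw),np.sin(yaw); a=np.radians(30)
    return np.array([[c,-s,0],[s,c,0],[0,0,1]])@np.array([[np.cos(a),0,-np.sin(a)],[0,1,0],[np.sin(a),0,np.cos(a)]])
def d2w(p,P): return np.array(p[:3])+np.atleast_2d(P)@deckR(p[3]).T
E
cat > fit.py <<'E'
from h import *
from scipy.optimize import least_squares
def U(x,y,ox,oy): return [ox+(x+.5)/6-.5,oy+(y+.5)/6-.5]
T=[((46,70,0),(40,122)),((46,-104,0),(362,152)),((-42,-104,0),(350,303)),((-42,70,0),(30,272)),((0,0,0),(162,210)),((-46,0,34),(147,315))]
S=[((46,-104,0),(314,148)),((-42,-104,0),(184,240)),((-42,70,0),(54,118))]
obs=[("top",np.array(a)/1e3,U(*b,234,144)) for a,b in T]+[("side",np.array(a)/1e3,U(*b,268,195)) for a,b in S]
f=lambda p:np.concatenate([(proj(c,d2w(p,P))[0]-u) for c,P,u in obs])
r=least_squares(f,[.6,.09,.05,-.08],loss="soft_l1",f_scale=.7); p=r.x
print(np.round(p,4),"deg",np.degrees(p[3])); print(np.round(f(p).reshape(-1,2),2).tolist())
np.save("deck.npy",p)
t=cv2.imread("pics/top_a.png");s=cv2.imread("pics/side_a.png")
A=crop(t,234,144,66,66,6);B=crop(s,268,195,66,66,6)
def dr(P,col,closed=True):
    for im,c,ox,oy in((A,"top",234,144),(B,"side",268,195)):
        q=((proj(c,d2w(p,np.array(P)/1e3))-[ox,oy]+.5)*6-.5); cv2.polylines(im,[np.round(q).astype(int)],closed,col,1)
dr([(46,70,0),(46,-104,0),(-42,-104,0),(-42,70,0)],(0,255,0))
dr([(-30,-102,5),(-30,62,5),(-37,62,5),(-37,-102,5)],(0,255,255))
dr([(32,62,5),(32,8,5),(36,-10,5)],(0,255,255),False)
dr([(-46-8,14,34),(-46-8,-14,34),(-38,-14,34),(-38,14,34)],(0,0,255))
for y in(34,45,56): dr([(-24,y,13.5),(24,y,13.5)],(255,0,255),False)
cv2.imwrite("pics/fit1.png",np.hstack([A,B]))
# tile: fit in world by mask of gray tile, using intensity contrast
m=[d for d in manip.regions_of("top","tile") if abs(d["bbox"][0]-325)<6][0]
print(m["bbox"])
# wedge corner
print("wedge base corners",onz("top",U(22,340,234,144),0),onz("top",U(348,372,234,144),0),onz("side",U(132,318,268,195),0))
C=crop(t,318,190,54,34,8); cv2.imwrite("pics/tile1.png",C)
E
python3 fit.py
```

```text
[ 0.6044  0.1111  0.0637 -0.0988] deg -5.659153080802418
[[-0.3, -0.49], [0.08, -0.06], [-0.51, 0.95], [-0.25, 0.68], [-0.0, 0.82], [0.35, 0.01], [1.37, -0.81], [-0.05, -0.25], [1.91, 1.75]]
[325.1, 200.3, 42.6, 17.9]
wedge base corners [0.54850771 0.19141434 0.        ] [0.53148983 0.01008124 0.        ] [0.53257129 0.01747328 0.        ]
```

View pics/fit1.png

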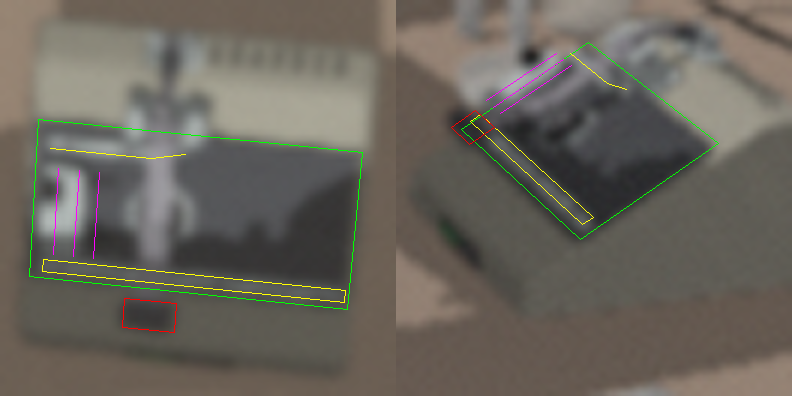

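View pics/tile1.png

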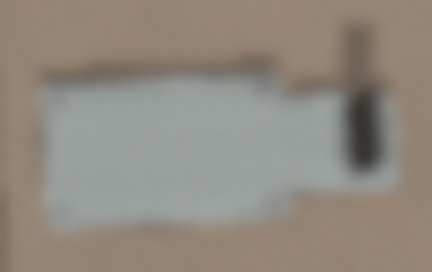

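Fit1 shows bed outline (green), ledge and knob box landing on their image features within about 1 px; the stop's lip edge is at about crop x 87, so its face is near y ≈ 49 mm. tile1 shows the silver tile, block centre at crop (365,130), tongue to the right.
Could be taken for the tile: silver (top px 345,209), pink (329,252), orange (386,268). I choose the silver one, which the crop confirms.

```bash
cat >> h.py <<'E'
from scipy.spatial.transform import Rotation as Ro
import sys
def knob(q): return np.array([52-98*np.cos(q)+16*np.sin(q),0,18+98*np.sin(q)+16*np.cos(q)])/1e3
def bedtool(p):
    R=deckR(p[3]); x=-R[:,2]; z=-R[:,1]; return np.c_[x,np.cross(z,x),z]
def goto(P,R):
    "rows from measured pose to pose P,R"
    s=manip.get_state(); R0=np.array(s["tcp_rot"]); 
    print("offset",np.round(R0.T@(np.array(P)-s["eef_pos"])*100,2).tolist(),"ang",np.round(np.degrees(Ro.from_matrix(R0.T@R).as_rotvec()),2).tolist(),"t",round(s["t"],2))
E
cat > tilefit.py <<'E'
from h import *
from scipy.optimize import least_squares
V=lambda x,y:np.array([318+(x+.5)/8-.5,190+(y+.5)/8-.5])
O=[((30,50,8),(42,72)),((-30,50,8),(48,230)),((30,-50,8),(272,67)),((-30,-50,8),(290,215)),((20,-96,8),(397,85)),((-20,-96,8),(395,190)),((0,-80,35),(363,130))]
def w(p,P):
    c,s=np.cos(p[2]),np.sin(p[2]); P=np.array(P)/1e3; return np.array([p[0]+c*P[0]-s*P[1],p[1]+s*P[0]+c*P[1],P[2]])
f=lambda p:np.concatenate([proj("top",w(p,a))[0]-V(*b) for a,b in O])
r=least_squares(f,[.52,-.14,.05],loss="soft_l1",f_scale=.5);p=r.x
print(p,np.degrees(p[2]),np.round(f(p).reshape(-1,2),2).tolist(),"grip",w(p,(0,-80,30)))
np.save("tile.npy",p)
E
python3 tilefit.py; python3 - <<'E'
from h import *
p=np.load("deck.npy"); k=d2w(p,knob(0)+[0,0,.06])[0]; print(k, d2w(p,knob(0)))
goto(k,bedtool(p))
E
```

```text
[ 0.52319452 -0.14270893  0.04057139] 2.3245694334523685 [[-0.49, 0.92], [-0.36, -0.99], [0.99, 0.52], [-0.18, -0.13], [-0.52, 0.76], [0.52, -0.47], [0.51, -0.36]] grip [ 0.52643935 -0.2226431   0.03      ]
[0.51800926 0.11966894 0.12209238] [[0.54786305 0.11671063 0.07013086]]
offset [12.82, 45.88, 33.13] ang [-11.42, 3.06, 29.89] t 1.4
```

```bash
python3 -m creep '[{"offset":[3,10,7],"angular":[0,0,0],"claw":6},{"offset":[3,10,7],"angular":[0,0,0],"claw":6},{"offset":[3,20,14],"angular":[-5,1,14],"claw":6},{"offset":[6,20,14],"angular":[-5,1,14],"claw":6},{"offset":[6,30,21],"angular":[-11.4,3,29.9],"claw":6},{"offset":[6,30,21],"angular":[-11.4,3,29.9],"claw":6},{"offset":[8,40,29],"angular":[-11.4,3,29.9],"claw":6},{"offset":[8,40,29],"angular":[-11.4,3,29.9],"claw":6},{"offset":[10.8,45.9,33.1],"angular":[-11.4,3.1,29.9],"claw":6},{"offset":[10.8,45.9,33.1],"angular":[-11.4,3.1,29.9],"claw":6}]'; python3 - <<'E'
from h import *
p=np.load("deck.npy"); s=manip.get_state(); goto(d2w(p,knob(0)+[0,0,.0])[0],bedtool(p)); print((np.array(s["eef_pos"])-p[:3])@deckR(p[3])*1e3)
t=avg("top",2);ss=avg("side",2)
cv2.imwrite("pics/k1.png",np.hstack([crop(t,234,144,66,80,6),crop(ss,255,170,66,80,6)]))
E
```

```text
t: 2.4
eef_pos: [0.474, 0.1796, 0.161]
tcp_rot: [[0.499, 0.861, -0.097], [-0.047, -0.086, -0.995], [-0.865, 0.501, -0.003]]
force: [1.2, 0.6, -0.5]
gripper_width: 0.06
offset [11.85, 2.34, 5.57] ang [-0.02, -0.17, -0.09] t 2.4
[-69.62021004  55.33755208 152.59912106]
```

View pics/k1.png

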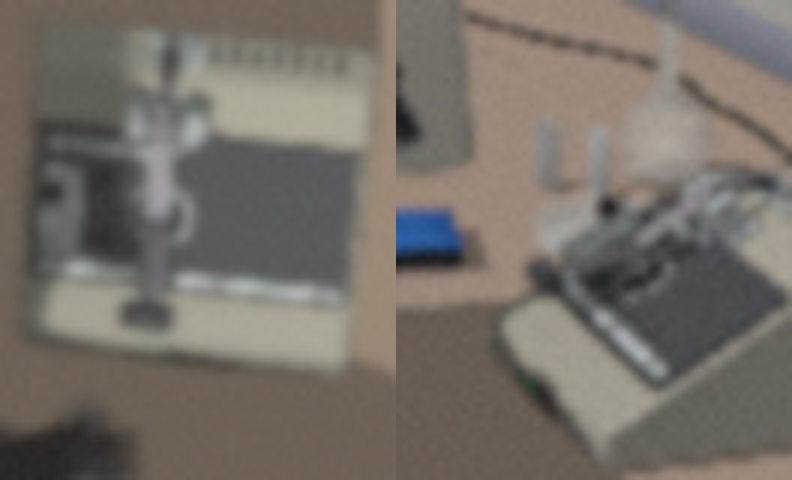

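The view shows the knob unobstructed at (147,315) in the top crop, and the gripper still lower-left of it.

```bash
python3 -m creep '[{"offset":[5,2.3,5.6],"angular":[0,0,0],"claw":6},{"offset":[5,2.3,5.6],"angular":[0,0,0],"claw":6},{"offset":[8,2.3,5.6],"angular":[0,0,0],"claw":6},{"offset":[10,2.3,5.6],"angular":[0,0,0],"claw":6},{"offset":[11.5,2.3,5.6],"angular":[0,0,0],"claw":6},{"offset":[11.5,2.3,5.6],"angular":[0,0,0],"claw":6},{"offset":[11.5,2.3,5.6],"angular":[0,0,0],"claw":4},{"offset":[11.5,2.3,5.6],"angular":[0,0,0],"claw":4}]'; python3 - <<'E'
from h import *
p=np.load("deck.npy"); s=manip.get_state(); goto(d2w(p,knob(0))[0],bedtool(p)); print((np.array(s["eef_pos"])-p[:3])@deckR(p[3])*1e3)
t=avg("top",2);ss=avg("side",2)
cv2.imwrite("pics/k2.png",np.hstack([crop(t,234,144,66,80,6),crop(ss,255,170,66,80,6)]))
E
```

```text
t: 3.4
eef_pos: [0.5449, 0.1191, 0.074]
tcp_rot: [[0.499, 0.861, -0.097], [-0.047, -0.085, -0.995], [-0.865, 0.501, -0.002]]
force: [-0.5, 0.0, 0.1]
gripper_width: 0.0402
offset [0.5, 0.08, 0.21] ang [0.04, -0.14, -0.1] t 3.4
[-46.78581899   2.10847198  38.9642639 ]
```

View pics/k2.png

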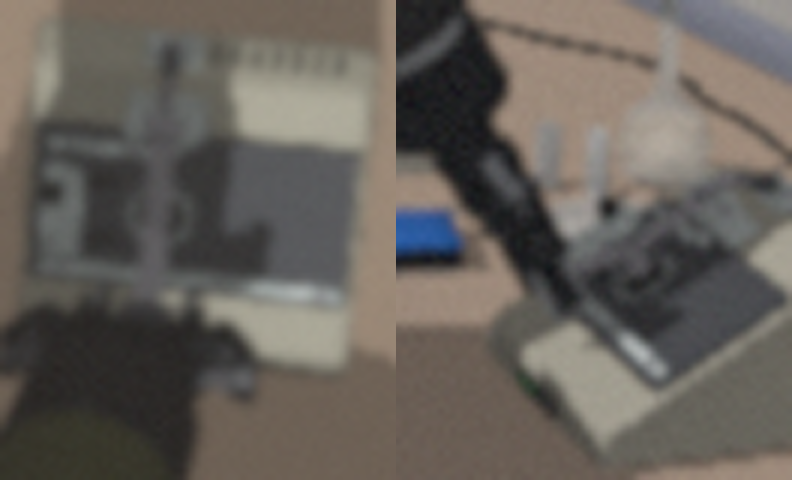

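The fingers straddle the knob region in both views. Lower 4 mm and close.

```bash
python3 -m creep '[{"offset":[0.4,0.1,0.2],"angular":[0,0,0],"claw":4},{"offset":[0.4,0.1,0.2],"angular":[0,0,0],"claw":2},{"offset":[0.4,0.1,0.2],"angular":[0,0,0],"claw":2},{"offset":[0.4,0.1,0.2],"angular":[0,0,0],"claw":2},{"offset":[0.4,0.1,0.2],"angular":[0,0,0],"claw":2},{"offset":[0.4,0.1,0.2],"angular":[0,0,0],"claw":2}]'; python3 - <<'E'
from h import *
p=np.load("deck.npy"); s=manip.get_state(); R=deckR(p[3]); B=lambda P:(np.array(P)-p[:3])@R
b=B(s["eef_pos"]); print(b*1e3)
R0=np.array(s["tcp_rot"])
for q in np.arange(.15,1.4,.15): print(round(q,2),np.round(R0.T@R@(knob(q)-knob(0))*100,2))
E
```

```text
t: 4.2
eef_pos: [0.5476, 0.1167, 0.0697]
tcp_rot: [[0.498, 0.862, -0.097], [-0.046, -0.085, -0.995], [-0.866, 0.501, -0.003]]
force: [-4.0, 6.5, -0.3]
gripper_width: 0.027
[-4.64930446e+01 -2.90892685e-02  3.37465062e+01]
0.15 [-1.45  0.35 -0.  ]
0.3 [-2.82  0.91 -0.01]
0.45 [-4.1   1.67 -0.01]
0.6 [-5.25  2.62 -0.02]
0.75 [-6.25  3.72 -0.02]
0.9 [-7.07  4.97 -0.02]
1.05 [-7.69  6.32 -0.02]
1.2 [-8.11  7.74 -0.02]
1.35 [-8.31  9.22 -0.02]
```

```bash
python3 -m creep '[{"offset":[-1.45,0.35,0],"angular":[0,0,0],"claw":2},{"offset":[-2.82,0.91,0],"angular":[0,0,0],"claw":2},{"offset":[-4.1,1.67,0],"angular":[0,0,0],"claw":2},{"offset":[-5.25,2.62,0],"angular":[0,0,0],"claw":2},{"offset":[-6.25,3.72,0],"angular":[0,0,0],"claw":2},{"offset":[-7.07,4.97,0],"angular":[0,0,0],"claw":2},{"offset":[-7.69,6.32,0],"angular":[0,0,0],"claw":2},{"offset":[-8.11,7.74,0],"angular":[0,0,0],"claw":2},{"offset":[-8.28,8.9,0],"angular":[0,0,0],"claw":2},{"offset":[-8.28,8.9,0],"angular":[0,0,0],"claw":2}]'; python3 - <<'E'
from h import *
p=np.load("deck.npy"); s=manip.get_state(); R=deckR(p[3])
print((np.array(s["eef_pos"])-p[:3])@R*1e3, knob(1.3),knob(1.35))
E
```

```text
t: 5.2
eef_pos: [0.584, 0.113, 0.1867]
tcp_rot: [[0.499, 0.861, -0.098], [-0.046, -0.086, -0.995], [-0.865, 0.501, -0.003]]
force: [-0.0, 7.3, 0.7]
gripper_width: 0.0263
[ 4.37199740e+01 -1.02792164e-01  1.16759415e+02] [0.04120205 0.         0.11670868] [0.04614892 0.         0.117125  ]
```

```bash
python3 -m creep '[{"offset":[0,0,0],"angular":[0,0,0],"claw":3.5},{"offset":[0,0,0],"angular":[0,0,0],"claw":5.5},{"offset":[0,0,0],"angular":[0,0,0],"claw":5.5},{"offset":[-2,0,0],"angular":[0,0,0],"claw":5.5},{"offset":[-5,0,0],"angular":[0,0,0],"claw":5.5},{"offset":[-9,0,0],"angular":[0,0,0],"claw":5.5},{"offset":[-9,-5,3],"angular":[0,0,0],"claw":5.5},{"offset":[-9,-7,7],"angular":[0,0,0],"claw":5.5},{"offset":[-9,-9,12],"angular":[0,0,0],"claw":5.5},{"offset":[-9,-9,12],"angular":[0,0,0],"claw":5.5}]'; python3 - <<'E'
from h import *
t=np.load("tile.npy"); c,s=np.cos(t[2]),np.sin(t[2])
g=np.array([.52644,-.22264,.10]); z=-np.array([-s,c,0]); x=np.array([0,0,-1.]); goto(g,np.c_[x,np.cross(z,x),z])
E
```

```text
t: 6.2
eef_pos: [0.4471, 0.0019, 0.2189]
tcp_rot: [[0.5, 0.86, -0.1], [-0.047, -0.089, -0.995], [-0.865, 0.502, -0.004]]
force: [-0.6, 0.9, 0.9]
gripper_width: 0.0548
offset [15.3, 2.85, 21.6] ang [-7.96, 1.9, -30.12] t 6.2
```

```bash
python3 -m creep '[{"offset":[2,1,8],"angular":[-2,0,-8],"claw":4},{"offset":[2,1,8],"angular":[-4,1,-16],"claw":4},{"offset":[6,2,14],"angular":[-6,1.5,-23],"claw":4},{"offset":[11,2.5,20],"angular":[-8,1.9,-30.1],"claw":4},{"offset":[15.3,2.85,21.6],"angular":[-8,1.9,-30.1],"claw":4},{"offset":[15.3,2.85,21.6],"angular":[-8,1.9,-30.1],"claw":4},{"offset":[15.3,2.85,21.6],"angular":[-8,1.9,-30.1],"claw":4},{"offset":[15.3,2.85,21.6],"angular":[-8,1.9,-30.1],"claw":4}]'; python3 - <<'E'
from h import *
t=np.load("tile.npy"); c,s=np.cos(t[2]),np.sin(t[2])
g=np.array([.52644,-.22264,.031]); z=-np.array([-s,c,0]); x=np.array([0,0,-1.]); goto(g,np.c_[x,np.cross(z,x),z])
tt=avg("top",2);ss=avg("side",2)
cv2.imwrite("pics/k3.png",np.hstack([crop(tt,234,154,140,80,4)[:,:],]))
cv2.imwrite("pics/k3.png",np.vstack([crop(tt,234,144,140,74,4),crop(ss,255,175,140,74,4)]))
E
```

```text
t: 7.0
eef_pos: [0.5269, -0.2221, 0.0956]
tcp_rot: [[-0.01, 0.999, 0.039], [-0.003, 0.039, -0.999], [-1.0, -0.01, 0.002]]
force: [-0.8, 1.5, -0.5]
gripper_width: 0.0402
offset [6.46, 0.02, 0.04] ang [-0.06, 0.13, 0.59] t 7.0
```

View pics/k3.png

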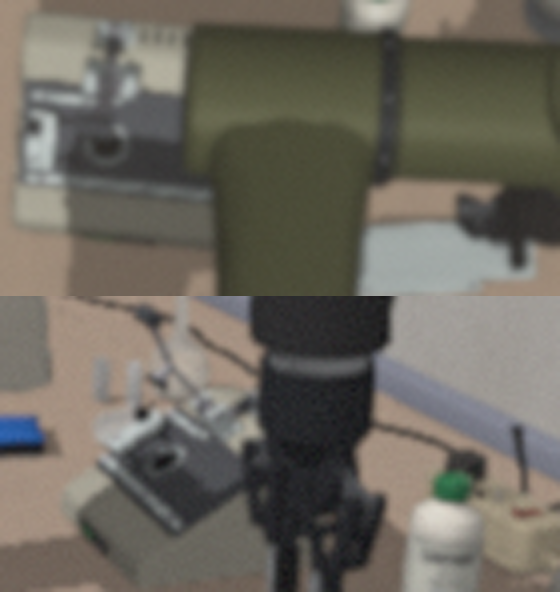

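Clip stands up by itself (port ring clear at (106,147), stop's lip edge near x=58 in the upper crop); gripper is over the silver tile's block.

```bash
python3 -m creep '[{"offset":[2,0,0],"angular":[0,0,0.6],"claw":4},{"offset":[4,0,0],"angular":[0,0,0.6],"claw":4},{"offset":[5.5,0,0],"angular":[0,0,0.6],"claw":4},{"offset":[6.4,0,0],"angular":[0,0.1,0.6],"claw":4},{"offset":[6.4,0,0],"angular":[0,0.1,0.6],"claw":4},{"offset":[6.4,0,0],"angular":[0,0.1,0.6],"claw":2.4},{"offset":[6.4,0,0],"angular":[0,0.1,0.6],"claw":2.4}]'; python3 -m creep '[{"offset":[0,0,0],"angular":[0,0,0],"claw":0.8},{"offset":[0,0,0],"angular":[0,0,0],"claw":0.8},{"offset":[0,0,0],"angular":[0,0,0],"claw":0.8},{"offset":[0,0,0],"angular":[0,0,0],"claw":0.8}]'; python3 -c "
from h import *
s=manip.get_state();print(np.round(s['tcp_rot'],4).tolist(),s['eef_pos'],s['moment'])"
```

```text
t: 7.9
eef_pos: [0.5287, -0.2206, 0.0375]
tcp_rot: [[0.01, 0.999, 0.043], [-0.002, 0.043, -0.999], [-1.0, 0.01, 0.002]]
force: [-0.7, 0.3, 0.5]
gripper_width: 0.024
t: 8.3
eef_pos: [0.5287, -0.2209, 0.0376]
tcp_rot: [[0.01, 0.999, 0.043], [-0.002, 0.043, -0.999], [-1.0, 0.01, 0.003]]
force: [-0.6, -0.4, 5.7]
gripper_width: 0.0105
[[0.0098, 0.999, 0.043], [-0.0021, 0.043, -0.9991], [-0.9999, 0.0097, 0.0025]] [ 0.52865553 -0.22088328  0.0376354 ] [-0.0325787   0.27223244  0.00908157]
```

```bash
python3 -m creep '[{"offset":[0,0,0],"angular":[0,0,0],"claw":2.4},{"offset":[0,0,0],"angular":[0,0,-0.55],"claw":2.4},{"offset":[0.6,0,0.1],"angular":[0,0,-0.55],"claw":2.4},{"offset":[0.6,0,0.1],"angular":[0,0,-0.55],"claw":2.4},{"offset":[0.6,0,0.1],"angular":[0,0,-0.55],"claw":0.8},{"offset":[0.6,0,0.1],"angular":[0,0,-0.55],"claw":0.8},{"offset":[0.6,0,0.1],"angular":[0,0,-0.55],"claw":0.8},{"offset":[0.6,0,0.1],"angular":[0,0,-0.55],"claw":0.8},{"offset":[0.6,0,0.1],"angular":[0,0,-0.55],"claw":0.8}]'; python3 - <<'E'
from h import *
s=manip.get_state();print(np.round(s['tcp_rot'],4).tolist(),s['eef_pos'])
R=np.array(s['tcp_rot']); 
# tile frame at grasp: y=-tool z (horizontalised), z=world up
y=-R[:,2]; y[2]=0; y/=np.linalg.norm(y); z=np.array([0,0,1.]); Rt=np.c_[np.cross(y,z),y,z]
t=np.load("tile.npy"); b=np.array(s['eef_pos']); yv=y
# centre x: image estimate of tile line; along tile y block centred between pads => tile origin = tcp + 80 y
C=np.array([t[0],t[1],0]); o=b+.08*y; o[2]=0; dx=(C-o)@Rt[:,0]; o=o+Rt[:,0]*dx; print("x off of tile centre from tcp (mm)",dx*1e3,"yaw tool",np.degrees(np.arctan2(-y[0],y[1])))
np.savez("grasp.npz",R=R.T@Rt,p=R.T@(o-b)); print(R.T@(o-b))
E
```

```text
t: 9.2
eef_pos: [0.5279, -0.2215, 0.03]
tcp_rot: [[-0.002, 0.999, 0.043], [-0.001, 0.043, -0.999], [-1.0, -0.002, 0.001]]
force: [-0.9, 0.1, -1.9]
gripper_width: 0.0109
[[-0.0021, 0.9991, 0.0428], [-0.0014, 0.0428, -0.9991], [-1.0, -0.0022, 0.0013]] [ 0.52786524 -0.22145806  0.03000721]
x off of tile centre from tcp (mm) -1.2939177899301948 yaw tool 2.4545033280096753
[ 0.02990632 -0.0012292  -0.08003879]
```

```bash
cat >> h.py <<'E'
def tiletool(o):
    "tool pose that puts tile origin at bed coords o (mm)"
    p=np.load("deck.npy"); g=np.load("grasp.npz"); Rb=deckR(p[3]); R=Rb@g["R"].T; return d2w(p,np.array(o)/1e3)[0]-R@g["p"],R
def tilenow():
    p=np.load("deck.npy"); g=np.load("grasp.npz"); s=manip.get_state(); R=np.array(s["tcp_rot"]); Rb=deckR(p[3])
    o=np.array(s["eef_pos"])+R@g["p"]; print("tile in bed mm",np.round((o-p[:3])@Rb*1e3,1),"rot err deg (bed)",np.round(np.degrees(Ro.from_matrix(Rb.T@R@g["R"]).as_rotvec()),2),"F bed",np.round(np.array(s["force"])@Rb,1),"w",round(s["gripper_width"],4),"t",round(s["t"],2))
E
python3 -m creep '[{"offset":[-1,0,0],"angular":[0,0,0],"claw":0.8},{"offset":[-4,0,0],"angular":[0,0,0],"claw":0.8},{"offset":[-8,0,0],"angular":[0,0,0],"claw":0.8},{"offset":[-12,0,0],"angular":[0,0,0],"claw":0.8},{"offset":[-14,0,0],"angular":[0,0,0],"claw":0.8},{"offset":[-14,0,0],"angular":[0,0,0],"claw":0.8},{"offset":[-14,0,0],"angular":[0,0,0],"claw":0.8}]'; python3 - <<'E'
from h import *
tilenow(); goto(*tiletool((2,-110,40)))
E
```

```text
t: 9.9
eef_pos: [0.5282, -0.221, 0.1701]
tcp_rot: [[-0.001, 0.999, 0.043], [-0.001, 0.043, -0.999], [-1.0, -0.001, 0.001]]
force: [0.3, -0.4, -2.6]
gripper_width: 0.0111
tile in bed mm [ -10. -259.   94.] rot err deg (bed) [ 2.16 29.91  7.92] F bed [-1.  -0.4 -2.4] w 0.0111 t 9.9
offset [4.39, 3.18, -14.5] ang [7.96, -2.14, 29.9] t 9.9
```

```bash
python3 -m creep '[{"offset":[0,1,0],"angular":[2,-0.5,7.5],"claw":0.8},{"offset":[0,2,0],"angular":[4,-1,15],"claw":0.8},{"offset":[0,3.2,0],"angular":[6,-1.6,22.5],"claw":0.8},{"offset":[0,3.2,-3],"angular":[8,-2.1,29.9],"claw":0.8},{"offset":[1.5,3.2,-7],"angular":[8,-2.1,29.9],"claw":0.8},{"offset":[3,3.2,-11],"angular":[8,-2.1,29.9],"claw":0.8},{"offset":[4.4,3.2,-14.5],"angular":[8,-2.1,29.9],"claw":0.8},{"offset":[4.4,3.2,-14.5],"angular":[8,-2.1,29.9],"claw":0.8},{"offset":[4.4,3.2,-14.5],"angular":[8,-2.1,29.9],"claw":0.8},{"offset":[4.4,3.2,-14.5],"angular":[8,-2.1,29.9],"claw":0.8}]'; python3 - <<'E'
from h import *
t=avg("top",2);ss=avg("side",2)
tilenow(); goto(*tiletool((2,-100,8)))
A=crop(t,230,140,90,74,4);B=crop(ss,255,165,90,74,4)
p=np.load("deck.npy"); g=np.load("grasp.npz"); s=manip.get_state(); R=np.array(s["tcp_rot"])
P=np.array([(30,50,8),(-30,50,8),(-30,-50,8),(30,-50,8)])/1e3
W=np.array(s["eef_pos"])+R@g["p"]+P@(R@g["R"]).T
for im,c,ox,oy in((A,"top",230,140),(B,"side",255,165)):
    cv2.polylines(im,[np.round((proj(c,W)-[ox,oy]+.5)*4-.5).astype(int)],True,(0,0,255),1)
cv2.imwrite("pics/k4.png",np.hstack([A,B]))
E
```

```text
t: 10.9
eef_pos: [0.5537, -0.0756, 0.1253]
tcp_rot: [[0.494, 0.864, -0.1], [-0.051, -0.086, -0.995], [-0.868, 0.497, 0.001]]
force: [-0.5, -0.2, -2.6]
gripper_width: 0.0107
tile in bed mm [   2.6 -111.2   39.9] rot err deg (bed) [-0.05  0.02 -0.11] F bed [-1.9 -0.8 -2.2] w 0.0108 t 11.1
offset [3.19, -0.04, -1.13] ang [-0.11, 0.05, 0.02] t 11.1
```

View pics/k4.png

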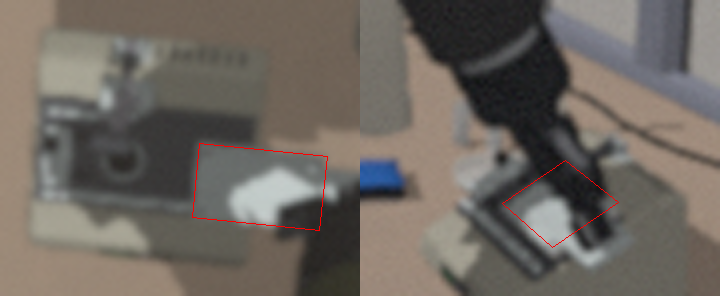

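Overlay (red) matches the tile held above the right part of the bed in both views. Lower toward the bed.

```bash
python3 -m creep '[{"offset":[1.5,0,-0.6],"angular":[-0.1,0,0],"claw":0.8},{"offset":[2.6,0,-1.1],"angular":[-0.1,0,0],"claw":0.8},{"offset":[3.2,0,-1.1],"angular":[-0.1,0,0],"claw":0.8},{"offset":[3.4,0,-1.1],"angular":[-0.1,0,0],"claw":0.8},{"offset":[3.5,0,-1.1],"angular":[-0.1,0,0],"claw":0.8},{"offset":[3.5,0,-1.1],"angular":[-0.1,0,0],"claw":0.8}]'; python3 -c "
from h import *
tilenow()"
```

```text
t: 11.7
eef_pos: [0.5725, -0.0661, 0.0959]
tcp_rot: [[0.496, 0.863, -0.098], [-0.051, -0.084, -0.995], [-0.867, 0.498, 0.002]]
force: [-0.2, -0.0, -2.7]
gripper_width: 0.0107
tile in bed mm [  2.3 -99.5   5.1] rot err deg (bed) [-0.02 -0.    0.07] F bed [-1.5 -0.  -2.3] w 0.0107 t 11.7
```

```bash
python3 -m creep '[{"offset":[0.1,0,0],"angular":[0,0,0],"claw":0.8},{"offset":[0.2,0,0],"angular":[0,0,0],"claw":0.8},{"offset":[0.3,0,0],"angular":[0,0,0],"claw":0.8},{"offset":[0.3,0,0],"angular":[0,0,0],"claw":0.8}]'; python3 -c "
from h import *
tilenow()"
```

```text
t: 12.1
eef_pos: [0.5741, -0.0662, 0.0941]
tcp_rot: [[0.496, 0.863, -0.098], [-0.051, -0.084, -0.995], [-0.867, 0.499, 0.002]]
force: [-6.6, -0.2, 3.2]
gripper_width: 0.011
tile in bed mm [  2.8 -99.5   2.6] rot err deg (bed) [-0.01 -0.05  0.08] F bed [-4.1 -0.9  6. ] w 0.011 t 12.1
```

```bash
python3 -m creep '[{"offset":[-0.1,0,0],"angular":[0,0,0],"claw":0.8},{"offset":[-0.1,-0.1,0],"angular":[0,0,0],"claw":0.8},{"offset":[-0.1,-0.2,0],"angular":[0,0,0],"claw":0.8},{"offset":[-0.1,-0.2,0],"angular":[0,0,0],"claw":0.8}]'; python3 -c "
from h import *
tilenow()"; python3 -m creep '[{"offset":[0,-0.1,0],"angular":[0,0,0],"claw":0.8},{"offset":[0,-0.2,0],"angular":[0,0,0],"claw":0.8},{"offset":[0,-0.2,0],"angular":[0,0,0],"claw":0.8}]'; python3 -c "
from h import *
tilenow()"
```

```text
t: 12.5
eef_pos: [0.5719, -0.0657, 0.0934]
tcp_rot: [[0.496, 0.863, -0.098], [-0.05, -0.084, -0.995], [-0.867, 0.499, 0.002]]
force: [-0.9, 0.1, 1.1]
gripper_width: 0.011
tile in bed mm [  0.6 -99.2   3.2] rot err deg (bed) [ 0.02 -0.05  0.08] F bed [-0.2  0.   1.4] w 0.011 t 12.5
t: 12.8
eef_pos: [0.5707, -0.0657, 0.0931]
tcp_rot: [[0.498, 0.862, -0.098], [-0.05, -0.084, -0.995], [-0.866, 0.5, 0.001]]
force: [4.6, -2.3, 1.7]
gripper_width: 0.0109
tile in bed mm [ -0.5 -99.3   3.6] rot err deg (bed) [ 0.02 -0.14  0.06] F bed [ 5.  -1.9 -0.9] w 0.0109 t 12.8
```

```bash
python3 -m creep '[{"offset":[0,0.1,0],"angular":[0,0.0,0],"claw":0.8},{"offset":[0,0.1,-1],"angular":[0,0,0],"claw":0.8},{"offset":[0,0.1,-2],"angular":[0,0,0],"claw":0.8},{"offset":[0,0.1,-3],"angular":[0,0,0],"claw":0.8},{"offset":[0,0.1,-4],"angular":[0,0,0],"claw":0.8},{"offset":[0,0.1,-4],"angular":[0,0,0],"claw":0.8}]'; python3 -c "
from h import *
tilenow()"
```

```text
t: 13.4
eef_pos: [0.5754, -0.0246, 0.0931]
tcp_rot: [[0.497, 0.862, -0.096], [-0.049, -0.083, -0.995], [-0.866, 0.499, 0.001]]
force: [2.6, 2.1, 2.5]
gripper_width: 0.0106
tile in bed mm [ -0.2 -57.9   3.3] rot err deg (bed) [ 0.08 -0.08  0.15] F bed [3.3 2.3 1. ] w 0.0106 t 13.4
```

```bash
python3 -m creep '[{"offset":[0,0.05,0],"angular":[0,0.0,0],"claw":0.8},{"offset":[0,0.05,-0.8],"angular":[0,0,0],"claw":0.8},{"offset":[0,0.05,-1.6],"angular":[0,0,0],"claw":0.8},{"offset":[0,0.05,-2.4],"angular":[0,0,0],"claw":0.8},{"offset":[0,0.05,-3.0],"angular":[0,0,0],"claw":0.8},{"offset":[0,0.05,-3],"angular":[0,0,0],"claw":0.8}]'; python3 - <<'E'
from h import *
tilenow(); print(manip.get_state()["moment"])
t=avg("top",2);ss=avg("side",2)
A=crop(t,230,140,80,74,5);B=crop(ss,265,180,80,74,5)
cv2.imwrite("pics/k5.png",np.hstack([A,B]))
E
```

```text
t: 14.0
eef_pos: [0.5783, 0.0038, 0.0931]
tcp_rot: [[0.496, 0.863, -0.098], [-0.051, -0.084, -0.995], [-0.867, 0.498, 0.002]]
force: [-0.7, -1.4, 5.2]
gripper_width: 0.0107
tile in bed mm [ -0.  -29.4   3.1] rot err deg (bed) [-0.04 -0.02  0.09] F bed [ 2.1 -1.5  4.8] w 0.0107 t 14.0
[-0.07091296  0.63549958 -0.38260163]
```

View pics/k5.png

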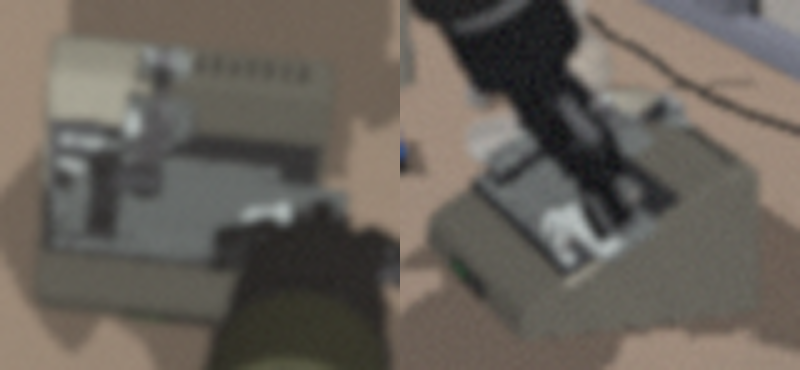

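The tile lies flat in the bed; its leading edge is at about x=115 and the stop's lip edge at about x=90 in the left crop.

```bash
python3 -m creep '[{"offset":[0,0.03,-0.4],"angular":[0,0.0,0],"claw":0.8},{"offset":[0,0.03,-0.8],"angular":[0,0,0],"claw":0.8},{"offset":[0,0.03,-1.2],"angular":[0,0,0],"claw":0.8},{"offset":[0,0.03,-1.2],"angular":[0,0,0],"claw":0.8}]'; python3 -c "
from h import *
tilenow()"; python3 -m creep '[{"offset":[0,0,-0.25],"angular":[0,0.0,0],"claw":0.8},{"offset":[0,0,-0.5],"angular":[0,0,0],"claw":0.8},{"offset":[0,0,-0.75],"angular":[0,0,0],"claw":0.8},{"offset":[0,0,-0.75],"angular":[0,0,0],"claw":0.8}]'; python3 -c "
from h import *
tilenow()"
```

```text
t: 14.6
eef_pos: [0.5795, 0.0151, 0.0932]
tcp_rot: [[0.495, 0.863, -0.099], [-0.052, -0.084, -0.995], [-0.867, 0.498, 0.003]]
force: [-3.6, -2.5, 6.7]
gripper_width: 0.011
tile in bed mm [  0.  -18.1   3.1] rot err deg (bed) [-0.09  0.02  0.06] F bed [ 0.5 -2.9  7.5] w 0.011 t 14.6
t: 15.0
eef_pos: [0.5802, 0.0223, 0.0931]
tcp_rot: [[0.495, 0.863, -0.1], [-0.052, -0.085, -0.995], [-0.867, 0.498, 0.003]]
force: [-1.4, -3.4, 6.2]
gripper_width: 0.0111
tile in bed mm [  0.  -10.9   3. ] rot err deg (bed) [-0.12  0.02  0.05] F bed [ 2.1 -3.5  5.9] w 0.0111 t 15.0
```

```bash
python3 -m creep '[{"offset":[-0.04,0,-0.15],"angular":[0,0.0,0],"claw":0.8},{"offset":[-0.04,0,-0.3],"angular":[0,0,0],"claw":0.8},{"offset":[-0.04,0,-0.45],"angular":[0,0,0],"claw":0.8},{"offset":[-0.04,0,-0.45],"angular":[0,0,0],"claw":0.8}]'; python3 -c "
from h import *
tilenow()"; python3 -m creep '[{"offset":[0,0,-0.1],"angular":[0,0.0,0],"claw":0.8},{"offset":[0,0,-0.2],"angular":[0,0,0],"claw":0.8},{"offset":[0,0,-0.3],"angular":[0,0,0],"claw":0.8},{"offset":[0,0,-0.3],"angular":[0,0,0],"claw":0.8}]'; python3 -c "
from h import *
tilenow()"
```

```text
t: 15.4
eef_pos: [0.5806, 0.027, 0.0932]
tcp_rot: [[0.495, 0.863, -0.099], [-0.052, -0.085, -0.995], [-0.867, 0.498, 0.003]]
force: [2.7, -4.5, 3.3]
gripper_width: 0.0111
tile in bed mm [-0.  -6.1  3.2] rot err deg (bed) [-0.08  0.01  0.06] F bed [ 4.4 -4.2  1.3] w 0.0111 t 15.4
t: 15.8
eef_pos: [0.5808, 0.0298, 0.0932]
tcp_rot: [[0.495, 0.863, -0.099], [-0.052, -0.085, -0.995], [-0.867, 0.498, 0.003]]
force: [3.2, -5.5, 3.0]
gripper_width: 0.011
tile in bed mm [ 0.  -3.3  3.1] rot err deg (bed) [-0.09  0.01  0.05] F bed [ 4.7 -5.1  0.7] w 0.011 t 15.8
```

```bash
python3 -m creep '[{"offset":[0,0.04,0],"angular":[0,0.0,0],"claw":0.8},{"offset":[0,0.04,-0.1],"angular":[0,0,0],"claw":0.8},{"offset":[0,0.04,-0.2],"angular":[0,0,0],"claw":0.8},{"offset":[0,0.04,-0.2],"angular":[0,0,0],"claw":0.8}]'; python3 -c "
from h import *
tilenow()"; python3 -m creep '[{"offset":[0,0,-0.1],"angular":[0,0.0,0],"claw":0.8},{"offset":[0,0,-0.2],"angular":[0,0,0],"claw":0.8},{"offset":[0,0,-0.2],"angular":[0,0,0],"claw":0.8}]'; python3 -c "
from h import *
tilenow()"
```

```text
t: 16.2
eef_pos: [0.5811, 0.0318, 0.0932]
tcp_rot: [[0.495, 0.863, -0.099], [-0.052, -0.085, -0.995], [-0.868, 0.497, 0.003]]
force: [-1.0, -5.3, 5.1]
gripper_width: 0.0108
tile in bed mm [ 0.  -1.2  3.1] rot err deg (bed) [-0.1   0.05  0.05] F bed [ 2.2 -5.4  4.6] w 0.0108 t 16.2
t: 16.5
eef_pos: [0.5813, 0.0337, 0.0931]
tcp_rot: [[0.495, 0.863, -0.099], [-0.052, -0.085, -0.995], [-0.868, 0.497, 0.003]]
force: [-1.0, -5.5, 5.1]
gripper_width: 0.0109
tile in bed mm [0.  0.7 3. ] rot err deg (bed) [-0.11  0.05  0.05] F bed [ 2.1 -5.6  4.6] w 0.0109 t 16.5
```

```bash
python3 -m creep '[{"offset":[0,0,-0.1],"angular":[0,0.0,0],"claw":0.8},{"offset":[0,0,-0.2],"angular":[0,0,0],"claw":0.8},{"offset":[0,0,-0.2],"angular":[0,0,0],"claw":0.8}]'; python3 -c "
from h import *
tilenow()"; 
```

```text
t: 16.8
eef_pos: [0.5812, 0.0339, 0.0932]
tcp_rot: [[0.494, 0.864, -0.102], [-0.056, -0.085, -0.995], [-0.868, 0.497, 0.006]]
force: [2.8, -14.2, 6.2]
gripper_width: 0.0109
tile in bed mm [-0.   0.7  2.8] rot err deg (bed) [-0.31  0.09  0.02] F bed [  6.7 -13.8   3.3] w 0.0109 t 16.8
```

```bash
python3 -m creep '[{"offset":[0,0,-0.1],"angular":[0,0.0,0],"claw":0.8},{"offset":[0,0,-0.15],"angular":[0,0,0],"claw":0.8},{"offset":[0,0,-0.15],"angular":[0,0,0],"claw":0.8}]'; python3 -c "
from h import *
tilenow()"; 
```

```text
t: 17.1
eef_pos: [0.5812, 0.034, 0.0931]
tcp_rot: [[0.493, 0.864, -0.103], [-0.058, -0.086, -0.995], [-0.868, 0.496, 0.008]]
force: [3.2, -20.3, 7.4]
gripper_width: 0.011
tile in bed mm [-0.1  0.7  2.7] rot err deg (bed) [-0.45  0.13 -0.02] F bed [  8.2 -19.9   3.8] w 0.011 t 17.1
```

```bash
python3 -m creep '[{"offset":[0,0.03,0.2],"angular":[0,0,0],"claw":0.8},{"offset":[0,0.03,0.2],"angular":[0,0,0],"claw":0.8},{"offset":[0,0.03,0.2],"angular":[0,0,0],"claw":0.8}]'; python3 -c "
from h import *
tilenow()"
```

```text
t: 17.4
eef_pos: [0.5813, 0.0339, 0.0931]
tcp_rot: [[0.494, 0.864, -0.101], [-0.055, -0.085, -0.995], [-0.868, 0.496, 0.005]]
force: [-1.4, -11.1, 6.3]
gripper_width: 0.0109
tile in bed mm [0.  0.7 2.8] rot err deg (bed) [-0.25  0.11  0.01] F bed [  2.9 -11.1   5.7] w 0.0109 t 17.4
```

```bash
python3 -m creep '[{"offset":[0,0,0.08],"angular":[0,0,0],"claw":0.8},{"offset":[0,0,0.08],"angular":[0,0,0],"claw":0.8},{"offset":[0,0,0.08],"angular":[0,0,0],"claw":1.4},{"offset":[0,0,0.08],"angular":[0,0,0],"claw":2.0},{"offset":[0,0,0.08],"angular":[0,0,0],"claw":2.6},{"offset":[0,0,0.08],"angular":[0,0,0],"claw":2.6},{"offset":[0,0,0.08],"angular":[0,0,0],"claw":2.6}]'; python3 - <<'E'
from h import *
tilenow()
E
```

```text
t: 18.1
eef_pos: [0.5818, 0.0355, 0.093]
tcp_rot: [[0.495, 0.863, -0.098], [-0.05, -0.084, -0.995], [-0.867, 0.498, 0.002]]
force: [-0.3, -0.2, 0.0]
gripper_width: 0.026
tile in bed mm [0.1 2.5 2.9] rot err deg (bed) [-0.01  0.04  0.1 ] F bed [-0.2 -0.2  0.2] w 0.026 t 18.1
```

```bash
python3 -m creep '[{"offset":[0,0,-0.3],"angular":[0,0,0],"claw":2.6},{"offset":[0,0,-0.45],"angular":[0,0,0],"claw":2.6},{"offset":[0,0,-0.55],"angular":[0,0,0],"claw":2.6},{"offset":[0,0,-0.6],"angular":[0,0,0],"claw":2.6},{"offset":[0,0,-0.6],"angular":[0,0,0],"claw":2.6}]'; python3 - <<'E'
from h import *
tilenow()
E
```

```text
t: 18.6
eef_pos: [0.5824, 0.0407, 0.0933]
tcp_rot: [[0.495, 0.863, -0.099], [-0.052, -0.084, -0.995], [-0.867, 0.498, 0.003]]
force: [0.6, -4.5, 1.1]
gripper_width: 0.0263
tile in bed mm [0.4 7.7 3. ] rot err deg (bed) [-0.08  0.03  0.07] F bed [ 1.4 -4.5  0.5] w 0.0263 t 18.6
```

```bash
python3 -m creep '[{"offset":[0,0,-0.1],"angular":[0,0,0],"claw":2.6},{"offset":[0,0,-0.15],"angular":[0,0,0],"claw":2.6},{"offset":[0,0,-0.15],"angular":[0,0,0],"claw":2.6}]'; python3 - <<'E'
from h import *
tilenow()
E
```

```text
t: 18.9
eef_pos: [0.5823, 0.0408, 0.0933]
tcp_rot: [[0.494, 0.864, -0.101], [-0.054, -0.085, -0.995], [-0.868, 0.497, 0.005]]
force: [2.5, -10.7, 2.8]
gripper_width: 0.0259
tile in bed mm [0.4 7.8 2.9] rot err deg (bed) [-0.22  0.07  0.03] F bed [  4.4 -10.4   0.7] w 0.0259 t 18.9
```

```bash
python3 -m creep '[{"offset":[0,0,0.7],"angular":[0,0,0],"claw":2.6},{"offset":[0,0,0.7],"angular":[0,0,0],"claw":2.6},{"offset":[-2,0,0.7],"angular":[0,0,0],"claw":2.6},{"offset":[-5,0,0.7],"angular":[0,0,0],"claw":2.6},{"offset":[-10,0,0.7],"angular":[0,0,0],"claw":5},{"offset":[-15,0,0.7],"angular":[0,0,0],"claw":5},{"offset":[-15,0,0.7],"angular":[0,0,0],"claw":5},{"offset":[-15,0,0.7],"angular":[0,0,0],"claw":5}]'; python3 - <<'E'
from h import *
p=np.load("deck.npy"); goto(d2w(p,knob(1.34)+[0,0,.06])[0],bedtool(p))
t=avg("top",2);ss=avg("side",2)
A=crop(t,230,140,80,74,5);B=crop(ss,265,180,80,74,5)
cv2.imwrite("pics/k6.png",np.hstack([A,B]))
E
```

```text
t: 19.7
eef_pos: [0.5077, 0.0445, 0.2251]
tcp_rot: [[0.498, 0.862, -0.096], [-0.047, -0.084, -0.995], [-0.866, 0.5, -0.002]]
force: [0.7, -0.4, 0.1]
gripper_width: 0.0501
offset [0.78, 4.22, -7.57] ang [0.07, -0.15, -0.01] t 19.7
```

View pics/k6.png

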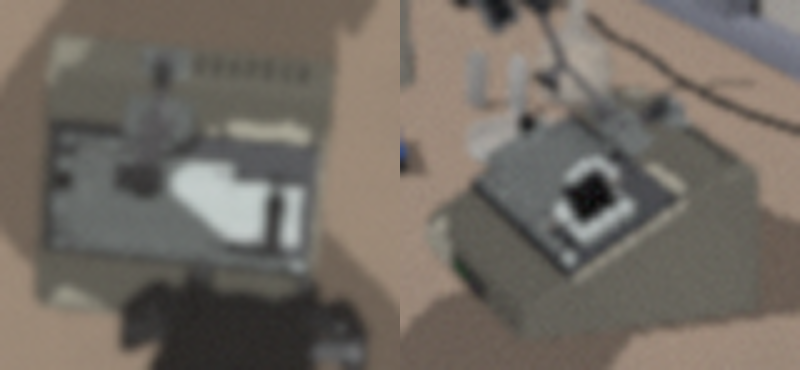

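Tile lies in the bed with its leading edge at the stop (left crop x≈65–75), long edge along the ledge; clip is up with the knob at (140,180).

```bash
python3 -m creep '[{"offset":[0,2,-3],"angular":[0,0,0],"claw":5.5},{"offset":[0.8,4.2,-7.5],"angular":[0,-0.1,0],"claw":5.5},{"offset":[0.8,4.2,-7.5],"angular":[0,-0.1,0],"claw":5.5},{"offset":[2.8,4.2,-7.5],"angular":[0,-0.1,0],"claw":5.5},{"offset":[4.8,4.2,-7.5],"angular":[0,-0.1,0],"claw":5.5},{"offset":[6.3,4.2,-7.5],"angular":[0,-0.1,0],"claw":5.5},{"offset":[6.6,4.2,-7.5],"angular":[0,-0.1,0],"claw":5.5},{"offset":[6.6,4.2,-7.5],"angular":[0,-0.1,0],"claw":5.5},{"offset":[6.6,4.2,-7.5],"angular":[0,-0.1,0],"claw":4}]'; python3 - <<'E'
from h import *
p=np.load("deck.npy"); s=manip.get_state(); R=deckR(p[3])
print((np.array(s["eef_pos"])-p[:3])@R*1e3, np.array(s["force"])@R); goto(d2w(p,knob(1.35))[0],bedtool(p))
E
```

```text
t: 20.8
eef_pos: [0.584, 0.1111, 0.1875]
tcp_rot: [[0.496, 0.863, -0.099], [-0.052, -0.084, -0.995], [-0.867, 0.498, 0.003]]
force: [-0.3, -0.7, 0.6]
gripper_width: 0.0419
[ 44.33397796  -2.05395736 117.39399006] [ 0.1346877  -0.72915805  0.61405965]
offset [0.03, 0.18, -0.21] ang [0.07, 0.19, 0.11] t 20.8
```

```bash
python3 -m creep '[{"offset":[0,0.15,-0.2],"angular":[0,0,0],"claw":4},{"offset":[0,0.15,-0.2],"angular":[0,0,0],"claw":2},{"offset":[0,0.15,-0.2],"angular":[0,0,0],"claw":2},{"offset":[0,0.15,-0.2],"angular":[0,0,0],"claw":2},{"offset":[0,0.15,-0.2],"angular":[0,0,0],"claw":2},{"offset":[0,0.15,-0.2],"angular":[0,0,0],"claw":2}]'; python3 - <<'E'
from h import *
p=np.load("deck.npy"); s=manip.get_state(); R=deckR(p[3]); R0=np.array(s["tcp_rot"])
print((np.array(s["eef_pos"])-p[:3])@R*1e3, np.array(s["force"])@R)
for q in (1.25,1.13,1.01,.89,.77,.65,.53,.41,.3,.2,.15): print(q,np.round(R0.T@R@(knob(q)-knob(1.35))*100,2))
E
```

```text
t: 21.4
eef_pos: [0.5855, 0.113, 0.189]
tcp_rot: [[0.496, 0.862, -0.099], [-0.052, -0.084, -0.995], [-0.867, 0.499, 0.003]]
force: [-6.4, -0.6, 6.1]
gripper_width: 0.0271
[4.62056292e+01 4.87565887e-02 1.17984909e+02] [-2.4248301  -1.24342401  8.3868643 ]
1.25 [ 0.11 -0.99 -0.  ]
1.13 [ 0.37 -2.15 -0.  ]
1.01 [ 0.77 -3.27 -0.01]
0.89 [ 1.29 -4.34 -0.01]
0.77 [ 1.95 -5.33 -0.01]
0.65 [ 2.71 -6.25 -0.01]
0.53 [ 3.59 -7.06 -0.02]
0.41 [ 4.55 -7.76 -0.02]
0.3 [ 5.5  -8.3  -0.02]
0.2 [ 6.41 -8.7  -0.03]
0.15 [ 6.88 -8.86 -0.03]
```

```bash
python3 -m creep '[{"offset":[0.11,-0.99,0],"angular":[0,0,0],"claw":2},{"offset":[0.37,-2.15,0],"angular":[0,0,0],"claw":2},{"offset":[0.77,-3.27,0],"angular":[0,0,0],"claw":2},{"offset":[1.29,-4.34,0],"angular":[0,0,0],"claw":2},{"offset":[1.95,-5.33,0],"angular":[0,0,0],"claw":2},{"offset":[2.71,-6.25,0],"angular":[0,0,0],"claw":2},{"offset":[3.59,-7.06,0],"angular":[0,0,0],"claw":2},{"offset":[4.55,-7.76,0],"angular":[0,0,0],"claw":2},{"offset":[4.55,-7.76,0],"angular":[0,0,0],"claw":2}]'; python3 - <<'E'
from h import *
p=np.load("deck.npy"); s=manip.get_state(); R=deckR(p[3]); R0=np.array(s["tcp_rot"])
print((np.array(s["eef_pos"])-p[:3])@R*1e3, np.array(s["force"])@R,knob(.41))
for q in (.35,.3,.25,.2,.17,.15): print(q,np.round(R0.T@R@(knob(q)-knob(.41))*100,2))
E
```

```text
t: 22.3
eef_pos: [0.5408, 0.1175, 0.108]
tcp_rot: [[0.495, 0.863, -0.098], [-0.051, -0.083, -0.995], [-0.867, 0.498, 0.003]]
force: [0.7, 2.1, 0.0]
gripper_width: 0.0268
[-3.31751116e+01  5.68312358e-02  7.03663121e+01] [ 0.46802593  2.13142379 -0.248832  ] [-0.03150009  0.          0.07173765]
0.35 [ 0.51 -0.31 -0.  ]
0.3 [ 0.95 -0.54 -0.  ]
0.25 [ 1.4  -0.75 -0.01]
0.2 [ 1.86 -0.93 -0.01]
0.17 [ 2.14 -1.03 -0.01]
0.15 [ 2.33 -1.09 -0.01]
```

```bash
python3 -m creep '[{"offset":[0.51,-0.31,0],"angular":[0,0,0],"claw":2},{"offset":[0.95,-0.54,0],"angular":[0,0,0],"claw":2},{"offset":[1.4,-0.75,0],"angular":[0,0,0],"claw":2},{"offset":[1.7,-0.85,0],"angular":[0,0,0],"claw":2},{"offset":[1.9,-0.93,0],"angular":[0,0,0],"claw":2},{"offset":[1.9,-0.93,0],"angular":[0,0,0],"claw":2},{"offset":[1.9,-0.93,0],"angular":[0,0,0],"claw":2}]'; python3 - <<'E'
from h import *
p=np.load("deck.npy"); s=manip.get_state(); R=deckR(p[3])
print((np.array(s["eef_pos"])-p[:3])@R*1e3, np.array(s["force"])@R,knob(.2),knob(.15))
t=avg("top",2);ss=avg("side",2)
A=crop(t,230,140,80,74,5);B=crop(ss,265,180,80,74,5)
cv2.imwrite("pics/k7.png",np.hstack([A,B]))
E
```

```text
t: 23.0
eef_pos: [0.5423, 0.1172, 0.0884]
tcp_rot: [[0.495, 0.863, -0.099], [-0.052, -0.084, -0.995], [-0.867, 0.498, 0.003]]
force: [-1.8, 4.7, -0.8]
gripper_width: 0.0268
[-4.16897619e+01 -2.47746003e-02  5.25643725e+01] [-2.31946168  4.54287659  0.46932266] [-0.04086782  0.          0.05315066] [-0.04250856  0.          0.04846527]
```

```bash
python3 -m creep '[{"offset":[0.15,-0.05,0],"angular":[0,0,0],"claw":2},{"offset":[0.3,-0.1,0],"angular":[0,0,0],"claw":2},{"offset":[0.3,-0.1,0],"angular":[0,0,0],"claw":2}]'; python3 - <<'E'
from h import *
p=np.load("deck.npy"); s=manip.get_state(); R=deckR(p[3])
print((np.array(s["eef_pos"])-p[:3])@R*1e3, np.array(s["force"])@R)
E
python3 -m creep '[{"offset":[0.1,-0.03,0],"angular":[0,0,0],"claw":2},{"offset":[0.2,-0.06,0],"angular":[0,0,0],"claw":2},{"offset":[0.2,-0.06,0],"angular":[0,0,0],"claw":2}]'; python3 - <<'E'
from h import *
p=np.load("deck.npy"); s=manip.get_state(); R=deckR(p[3])
print((np.array(s["eef_pos"])-p[:3])@R*1e3, np.array(s["force"])@R)
E
```

```text
t: 23.5
eef_pos: [0.543, 0.1172, 0.0853]
tcp_rot: [[0.495, 0.863, -0.099], [-0.052, -0.084, -0.995], [-0.867, 0.498, 0.003]]
force: [-2.0, 5.0, -0.8]
gripper_width: 0.0271
[-4.26408519e+01 -2.92868847e-02  4.96295594e+01] [-2.52540604  4.78610247  0.58141946]
t: 23.8
eef_pos: [0.5435, 0.1172, 0.0834]
tcp_rot: [[0.495, 0.863, -0.099], [-0.052, -0.084, -0.995], [-0.867, 0.498, 0.003]]
force: [-1.0, 5.2, -0.8]
gripper_width: 0.0269
[-4.31758634e+01  6.09184421e-03  4.76988213e+01] [-1.7457703   5.04649428  0.02722618]
```

View pics/k7.png

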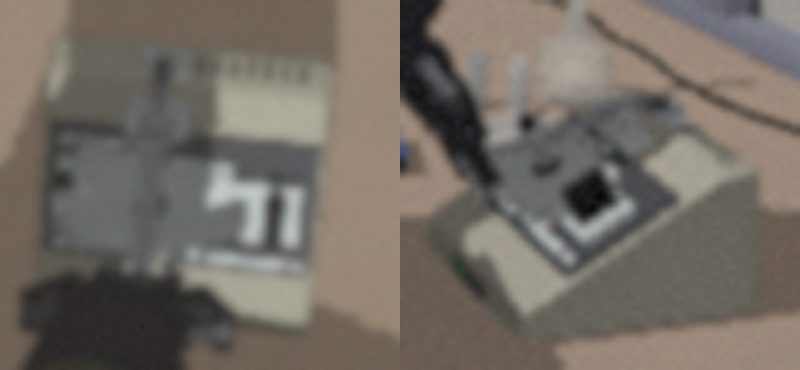

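The clip arm lies low over the tile, held by the gripper at the lower left.

```bash
for k in 1; do python3 -m creep '[{"offset":[0.1,-0.03,0],"angular":[0,0,0],"claw":2},{"offset":[0.1,-0.03,0],"angular":[0,0,0],"claw":2}]'; python3 -m creep '[{"offset":[0.1,-0.03,0],"angular":[0,0,0],"claw":2},{"offset":[0.1,-0.03,0],"angular":[0,0,0],"claw":2}]';  python3 -m creep '[{"offset":[0.1,-0.03,0],"angular":[0,0,0],"claw":2},{"offset":[0.1,-0.03,0],"angular":[0,0,0],"claw":2}]'; done;  python3 - <<'E'
from h import *
p=np.load("deck.npy"); s=manip.get_state(); R=deckR(p[3])
print((np.array(s["eef_pos"])-p[:3])@R*1e3, np.array(s["force"])@R)
E
```

```text
t: 24.0
eef_pos: [0.5437, 0.1171, 0.0825]
tcp_rot: [[0.495, 0.863, -0.099], [-0.052, -0.084, -0.995], [-0.867, 0.498, 0.003]]
force: [-2.9, 5.6, 0.1]
gripper_width: 0.0267
t: 24.2
eef_pos: [0.5438, 0.1171, 0.0824]
tcp_rot: [[0.496, 0.863, -0.099], [-0.052, -0.084, -0.995], [-0.867, 0.498, 0.003]]
force: [-17.4, 5.4, 8.5]
gripper_width: 0.0268
t: 24.4
eef_pos: [0.5442, 0.117, 0.0822]
tcp_rot: [[0.496, 0.863, -0.099], [-0.052, -0.084, -0.995], [-0.867, 0.499, 0.003]]
force: [-22.3, 5.1, 13.5]
gripper_width: 0.0269
[-4.31849622e+01 -3.18898263e-02  4.63191769e+01] [-12.90716059   2.84278031  23.06888976]
```

Contact reached (foot on tile). Back off the pressure, then let go and retreat.

```bash
python3 -m creep '[{"offset":[-0.18,0.06,0],"angular":[0,0,0],"claw":2},{"offset":[-0.18,0.06,0],"angular":[0,0,0],"claw":2},{"offset":[-0.18,0.06,0],"angular":[0,0,0],"claw":2}]'; python3 -m creep '[{"offset":[0,0,0],"angular":[0,0,0],"claw":3.2},{"offset":[0,0,0],"angular":[0,0,0],"claw":5},{"offset":[0,0,0],"angular":[0,0,0],"claw":5},{"offset":[-2,0,0],"angular":[0,0,0],"claw":5},{"offset":[-5,0,0],"angular":[0,0,0],"claw":5},{"offset":[-9,0,0],"angular":[0,0,0],"claw":5},{"offset":[-13,-2,0],"angular":[0,0,0],"claw":5},{"offset":[-15,-6,2],"angular":[0,0,0],"claw":5},{"offset":[-15,-11,4],"angular":[0,0,0],"claw":5},{"offset":[-15,-11,4],"angular":[0,0,0],"claw":5}]'; python3 - <<'E'
from h import *
t=avg("top",4);ss=avg("side",4)
A=crop(t,234,144,66,66,6);B=crop(ss,268,185,66,66,6)
p=np.load("deck.npy").copy(); p[:3]+=deckR(p[3])[:,2]*.003
def dr(P,col,closed=True):
    for im,c,ox,oy in((A,"top",234,144),(B,"side",268,185)):
        q=((proj(c,d2w(p,np.array(P)/1e3))-[ox,oy]+.5)*6-.5); cv2.polylines(im,[np.round(q).astype(int)],closed,col,1)
k=knob(.15)*1e3
dr([(k[0]-8,14,k[2]),(k[0]-8,-14,k[2]),(k[0]+8,-14,k[2]),(k[0]+8,14,k[2])],(0,0,255))
dr([(20,-96+.7,8),(-20,-95.3,8)],(0,255,255),False)
dr([(-6,-80+.7,35),(6,-79.3,35)],(0,255,0),False)
cv2.imwrite("pics/k8.png",np.hstack([A,B]))
for q in("timer","petri","bottle"): print(q,[(np.round(d["bbox"]).tolist(),round(d["score"],2)) for d in manip.search_frame("top",q)[:2]])
E
```

```text
t: 24.7
eef_pos: [0.544, 0.1171, 0.0824]
tcp_rot: [[0.496, 0.863, -0.098], [-0.052, -0.084, -0.995], [-0.867, 0.498, 0.003]]
force: [-1.1, 4.9, -0.4]
gripper_width: 0.0271
t: 25.7
eef_pos: [0.3751, 0.0974, 0.1675]
tcp_rot: [[0.488, 0.867, -0.098], [-0.043, -0.088, -0.995], [-0.872, 0.49, -0.006]]
force: [0.2, 0.7, 1.1]
gripper_width: 0.0498
timer [([185.0, 225.0, 17.0, 16.0], 0.73)]
petri [([182.0, 141.0, 26.0, 28.0], 0.87)]
bottle [([316.0, 136.0, 21.0, 22.0], 0.89)]
```

Bystanders are unmoved. The picture limit is reached, so I check the rest numerically.

```bash
python3 - <<'E'
from h import *
def blk(A):
    g=cv2.cvtColor(A,cv2.COLOR_BGR2GRAY)[175:255,240:305]; m=g<80; ys,xs=np.nonzero(m); return m.sum(),xs.mean()/5+48,ys.mean()/5+35
print("before",blk(cv2.imread("pics/k6.png")[:,:400]))
t=avg("top",4);print("now",blk(crop(t,230,140,80,74,5)))
p=np.load("deck.npy").copy(); p[:3]+=deckR(p[3])[:,2]*.003
print("block pred",proj("top",d2w(p,np.array([0,-79.3,35])/1e3))-[230,140])
for q in(0,.15,.3): print("knob pred",q,proj("top",d2w(p,knob(q))),proj("side",d2w(p,knob(q))))
for c in("top","side"):
    if c=="side": manip.capture("side")
    for n in("clip_knob","tile"): print(c,n,[(np.round(d["bbox"],1).tolist(),round(d["score"],2)) for d in manip.search_frame(c,n)[:3]])
g=cv2.cvtColor(t,cv2.COLOR_BGR2GRAY); print(g[186:202,246:272])
print(manip.get_state()["force"])
E
```

```text
before (np.int64(614), np.float64(54.129641693811074), np.float64(45.84267100977199))
now (np.int64(522), np.float64(53.666666666666664), np.float64(43.546743295019155))
block pred [[54.33500957 45.19604313]]
knob pred 0 [[258.33710066 196.3727972 ]] [[279.8980515  215.00318381]]
knob pred 0.15 [[257.92966176 196.7077742 ]] [[278.77133325 210.96940732]]
knob pred 0.3 [[257.58649075 196.34007284]] [[278.27451546 206.70086238]]
top clip_knob [([252.9, 162.8, 14.4, 38.5], 0.67)]
top tile [([308.3, 236.5, 40.8, 34.0], 0.84), ([362.3, 258.5, 49.3, 26.3], 0.82), ([250.8, 170.3, 41.7, 20.7], 0.62)]
side clip_knob [([274.9, 200.9, 35.5, 14.2], 0.68)]
side tile [([245.2, 291.6, 53.9, 35.3], 0.85), ([234.3, 259.9, 52.8, 24.8], 0.75), ([272.5, 196.9, 48.1, 37.1], 0.71)]
[[180 167 147 123 110 108 108 108 108 105 102  98  95  94  99 102 105 107
  107 107 107 106 106 106 107 105]
 [174 160 134 114 107 109 110 109 109 106 102  97  95  94  97 102 106 107
  107 107 107 107 108 107 106 104]
 [159 144 119 106 105 107 109 108 107 104 102  97  97  95  97 101 107 108
  107 106 107 107 108 108 106 102]
 [1
[... 752 characters left out ...]
93  93]
 [ 98  94  94  92  93  92  87  74  64  59  58  60  61  61  61  65  77  89
   92  94  94  93  94  92  93  94]
 [ 96  93  93  92  92  91  87  75  65  58  56  58  59  58  59  66  77  89
   93  93  94  95  94  94  94  95]
 [ 94  93  92  91  93  92  89  81  70  63  61  61  60  60  61  67  78  88
   93  93  93  93  93  94  94  95]
 [ 90  91  89  91  91  90  90  85  80  74  72  71  73  72  72  74  83  90
   93  93  94  94  93  94  94  94]
 [ 84  85  86  86  86  88  87  86  85  84  81  82  83  81  83  83  87  90
   92  92  92  93  93  93  94  93]
 [ 81  82  81  83  82  82  83  83  82  81  81  81  83  85  85  84  86  87
   88  89  90  90  91  89  92  92]]
[-0.07559735 -0.09922057  0.50271522]
```

```bash
python3 - <<'E'
from h import *
b=cv2.resize(cv2.imread("pics/k6.png")[:,:400],(80,74),interpolation=cv2.INTER_AREA); g0=cv2.cvtColor(b,cv2.COLOR_BGR2GRAY)
t=avg("top",4); g1=cv2.cvtColor(t,cv2.COLOR_BGR2GRAY)[140:214,230:310]
print(g0[33:56,46:64]);print(g1[33:56,46:64])
p=np.load("deck.npy").copy(); p[:3]+=deckR(p[3])[:,2]*.003
for P in((15,-79.3,35),(-15,-79.3,35),(15,-79.3,8),(-15,-79.3,8),(20,-95.3,8),(-20,-95.3,8)): print(P,proj("top",d2w(p,np.array(P)/1e3))-[230,140])
E
```

```text
[[132 106  91  89  89  90  90  89  88  89  88  88  89  91  90  92  99 113]
 [139 109  90  89  90  91  90  86  84  81  84  86  88  90  90  91 100 117]
 [148 122 106 103 104 105 102  92  82  78  80  84  86  86  88  91 101 120]
 [170 154 146 144 144 142 136 120  98  89  92  98 100 100  96  94 102 119]
 [188 183 182 181 182 180 170 147 118 105 116 132 140 135 121 104 103 118]
 [195 196 198 198 198 194 181 151 117 106 129 157 172 167 142 113 103 118]
 [197 198 200 200 199 194 173 135  96  86 118 159 182 175 144 113 106 119]
 [199 199 200 201 199 191 164 117  74  70 105 152 179 171 138 110 107 119]
 [198 199 200 199 197 189 159 109  67  65 102 150 177 167 132 108 109 121]
 [197 198 198 199 197 187 158 107  67  72 109 154 178 165 127 105 110 121]
 [198 197 198 198 196 187 158 108  69  79 121 162 181 163 126 105 112 123]
 [199 200 199 199 198 187 155 106  71  86 131 171 183 163 127 107 115 125]
 [198 200 200 199 198 184 151 101  71  91 139 179 187 163 125 107 118 125]
 [191 195 196 196 191 175 141  96  72  96 145 181 189 163 122 105 115 122]
 [166 173 176 175 170 155 127  89  71  97 145 178 
[... 1914 characters left out ...]
  82  92  99 101  99  98  98 104 110 110 105 100 107 121 132]
 [ 98  96  94  99 113 131 136 138 137 133 125 117 114 109 106 110 123 132]
 [ 95  93  96 106 131 155 166 170 169 163 150 140 137 135 124 117 123 130]
 [ 82  84  88 104 131 151 164 168 168 161 150 144 150 152 141 128 128 133]
 [ 85  84  91 107 129 143 147 148 145 138 131 130 138 144 141 136 137 137]
 [ 90  91  97 114 134 143 143 137 131 125 119 119 128 139 143 143 142 139]]
(15, -79.3, 35) [[54.76158693 40.63225252]]
(-15, -79.3, 35) [[53.91113076 49.73096297]]
(15, -79.3, 8) [[55.23518354 38.33161541]]
(-15, -79.3, 8) [[54.3954057  47.29886368]]
(20, -95.3, 8) [[60.36808671 37.33133274]]
(-20, -95.3, 8) [[59.20655616 49.28799609]]
```

```bash
python3 -c "
from plant import manip
print(manip.hand_in(), manip.get_state()['t'])"
```

```text
the job is handed in; nothing more can be done
the job is handed in; nothing more can be done
```

I loaded the reflectance head in the order asked and handed it in at about 26 s of the 72 s allowed.

- **Clip up:** I lifted the clip by its knob to about 1.33 rad. It stayed up by itself, as the pictures showed.
- **Tile home:** I slid the silver tile up from the open right side along the ledge. It stopped firmly where the stop's face is about 51 mm in the bed's axes; I had estimated 49–50 mm from the image. The highest push was about 20 N while I held the tile. A second push of about 10 N with the tile free moved it no further.
- **Clip down:** I lowered the clip with the knob gripped all the way until the foot touched the tile. The downward press at the knob peaked at about 23 N; I relaxed it to near zero before letting go.

**Last checks:**
- The tile's pixels were the same before and after lowering the clip; only the shadows changed.
- The knob sits within 1 px of where 0.15 rad puts it, though from above this tells neighbouring angles apart only weakly.
- The timer, dish and bottle were found where they were at the start, to within 2 px.
- The robot touches nothing; force is near zero.

**What disagreed or could not be checked:**
- The bed's height came out about 3 mm higher by touch than by camera, and I used the touch value.
- I expected to feel about 5 N of spring pull at the knob while lowering, but the reading was close to zero.
- The sensing pin cannot be read or seen. That it is pushed in follows only from the hard contact with the stop.
- I reached the picture limit before viewing the final picture, so these last checks are numerical only.

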